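# Blow out a bearing housing at the air-gun station

## Task

The bearing housing on the yellow pad needs its bore blown out. Without lifting it out of the track, push it along until its bore is lined up with the nozzle of the air gun and let it stand, then squeeze the gun's red trigger all the way, hold it for a second and let it spring back; only squeeze while the bore is in front of the nozzle. Then push the housing on until it stands wholly on the green pad, let go of everything, and leave the parts lying around the station where they are.

Things in the scene. Friction and masses are not known exactly. Their poses are not given: they have to be found in the camera images.
- station: Fixed station turned by its yaw. Origin: at bench level, middle of the track, on the nozzle's line. The track runs along its y: plate 420 mm long, floor 6 mm above the bench, two rails 51 mm apart inside, tops 12 mm above the bench. An air gun lies on its side on the -x side of the track, firing to +x along y = 0, 49 mm above the bench.
- nozzle_tip (a point): Tip of the gun's brass nozzle (10 mm across), at station x = -45 mm; it fires along the station's +x. Behind it the gun's blue barrel, radius 15 mm, runs along y = 0 from station x = -95 to -215 mm.
- grip_back (a point): Back face of the gun's fixed black grip, mid height, 49 mm above the bench. The grip sticks out to the station's +y: x = -210 (back) to -180 mm (front), y = 10 to 135 mm, 35 to 63 mm above the bench, then a block 70 mm high (y 142 to 168 mm).
- trigger (a joint): Red trigger: sprung lever 82 mm long, 8 thick, 22 high (38 to 60 mm above the bench), in front of the grip. Hinge upright at station x = -156, y = 16 mm; at rest it points to the station's +y. Rad: 0 at rest, grows as squeezed to the grip (station -x), 0.30 full; 2 to 8 N at its middle. 20 mm from the grip at rest; both together 58 mm thick.
- trigger_face (a point): Point on the front face (the side away from the grip) of the trigger, 54 mm from its hinge, 49 mm above the bench at mid height; moves with the trigger, about 16 mm over the full squeeze.
- housing: Blue bearing housing, steel bearing, about 0.75 kg, standing in the track. Foot 150 mm long (its y, along the track), 48 wide (its x), 24 high; round middle of radius 36, top 79 mm above the underside. Bore 30 mm across, along its x, 43 mm up. Origin: centre of underside; ends at y = +-75 mm. In line with the nozzle when its origin is at station y = 0.
- housing_bore (a point): Centre of the housing's bore.
- yellow_pad: Yellow marking at one end of the track (either end), 180 mm long (its y): a strip in the track floor and a 38 mm wide one beside the track on the side away from the gun. Flat, no obstacle. Origin: on the track's centre line, middle of the pad, bench level, 110 mm from the nozzle line.
- green_pad: Green marking at the other end of the track, same size and origin as the yellow one. The 150 mm long housing is wholly on it when their origins are within 15 mm along the track.
- hub: Bystander: steel flanged hub, 110 mm across, 70 mm high; origin at the centre of its underside.
- wrench: Bystander: steel spanner 190 mm long, lying flat.
- sleeve: Bystander: steel sleeve 70 mm across, 60 mm high, standing; origin at the centre of its underside.

How it is judged:
By the outcome, as a careful person would: the job done as asked, in the order asked, and still so for the second after the job is handed in, with the robot touching nothing.
It also fails if it takes over 58 s, if anything falls off the work surface, if the arm or the gripper's body presses on something with over 40 N, if the wrist force passes 120 N, or if a joint passes its speed limit or range.

## Robot

A 7-joint arm with a two-finger parallel gripper is mounted at the origin on the work surface. World frame = base frame: x ahead of the robot, y to its left, z up, the work surface at z = 0. Lengths are in m, angles in rad, forces in N, time in s.
With the tool pointing down it reaches from about 0.4 to 0.875 m from the base axis. Payload 19.3 kg.
Tool frame: the origin (TCP) lies on the centre line of the jaws, within the pads' length; the fingertips stand 11 mm ahead of it and the grasp point (between the pads) lies 8 mm behind it (env.tip_extent is the distance from the TCP to the fingertips, in m); x points along the fingers, y is the direction in which the jaws open and shut, and the axes are right-handed (so a half turn about x gives the same grasp; the last joint's range is limited). The gripper opens to 85 mm and grips with 20 to 120 N. Pads are 22 mm wide; open, the fingers measure 114 mm over their backs; the gripper's body (76 mm by 85 mm) begins 54 mm behind the grasp point. The pads swing forward as they close: fully open they stand 13 mm farther back than shut.
Start: joints at [1.037, 0.521, -0.036, 1.599, 0.021, 1.021, -0.113], TCP at [0.28, -0.559, 0.211] pointing down, gripper open.
Joint ranges: [-2.91, 2.91], [-0.3, 2.13], [-1.5, 1.42], [0.17, 2.43], [-1.26, 4.41], [0.16, 1.93], [-2.52, 2.52]. Speed limits (rad/s): [1.89, 1.89, 2.39, 2.39, 3.01, 3.01, 3.01].

## Interface

Orientations are given as a 3x3 rotation matrix whose columns are the frame's x, y, z axes.
In Python, from cell import telemetry, optics, env gives the robot as it stands.
- The arm moves only by the shell command python3 -m handwheel 'ROWS' [FORCE]. ROWS is JSON, a list that holds one entry, the list of rows, each a list of 7 numbers: the turn, a rotation vector about the world's x, y, z in degrees, then the shift along the world's x, y, z in mm, then the closure, from 0 (fully open) to 1 (shut). In form: [[[rx, ry, rz, tx, ty, tz, jaw], ...]]. A call has 1 to 5 rows; each row is the pose to reach, as a shift and turn from the pose commanded when the call began; what a row does not reach only later rows make up. A row lasts 1/12 s, in which the tool goes at most 41.7 mm and 7.16 degrees, less where a joint would pass 70% of its speed; a pose out of reach is approached as far as the arm can. A call with a gripper value outside its range is refused whole. The fingers move at their own pace and stop on an object; FORCE is the grip in N (left out, the last holds). Time passes only in rows, so rows that repeat a pose let the fingers close. It gives the time, the measured TCP pose, the force and the opening at its end, in the units of the state.
- telemetry.get_state(): the state, without advancing time (a new reading comes with each control period).
- optics.capture(name): name is "scene" or "top"; returns (picture, depth): 420x560x3 uint8, red, green, blue; 420x560 float32, m along the optical axis (not along the pixel's ray), 0 where there is no reading.
- optics.camera_params(name): a dict with "fov_y" (degrees; the focal length in pixels is half the picture's height over the tangent of half this angle, whatever the lens; pixels are square), "cx", "cy" (the principal point, pixels), "pose" (4x4, takes a point from camera to world coordinates). Camera axes: x right, y up, looking along -z (the intrinsics and any distortion apply to the point x, -y, -z); pixel columns grow to the right and rows downward; lengths in m; the calibration is good to about 2 mm. A picture is of the moment at which its call begins. camera_params takes no time and is no camera call.
- env.finish_job(): hands the job in, once; it reports no verdict.
The state is a dict: "time": time; "joint_pos": joint angles; "qd": joint speeds; "tau": joint torques, N m; "tool_pos": TCP position; "orientation": TCP orientation; "wrist_force": force on the tool from outside, world axes, zero at the start; "torque": the same for the moment, N m; "opening": finger opening in m.
Only numpy, scipy, OpenCV 4.12 (cv2) and the standard library are available. Lean on these libraries where they do the work, as an engineer would, in place of code of your own. Each camera call takes 0.05 s, during which the arm holds its last target.

## Working session

There is one attempt and no reset: what is moved stays moved. The work goes in short steps, Python scripts to look and compute and a shell command to move; the robot and the scene stay as the last step left them, time stands still between calls to the robot, and variables do not carry over. Pictures are saved under pics/ and viewed, and the job is handed in when it is done.

```bash
ls; mkdir -p pics
python3 - <<'E'
from cell import telemetry, optics, env
import cv2, numpy as np
print(telemetry.get_state()); print(env.tip_extent)
for n in ("scene","top"):
    p,d=optics.capture(n); cv2.imwrite(f"pics/{n}0.png",p[:,:,::-1]); np.savez(f"pics/{n}0.npz",p=p,d=d)
    print(n,optics.camera_params(n), (d>0).mean())
E
```

```text
pics
{'time': 0.0, 'joint_pos': array([ 1.03680315,  0.52200981, -0.03634059,  1.59999437,  0.02121903,
        1.02114477, -0.11280051]), 'qd': array([-0.00065515,  0.00032593,  0.00131614, -0.00129662,  0.00024401,
        0.00041049, -0.00141587]), 'tau': array([ 2.21189475e-04, -9.27112198e+01,  1.97995685e+00, -3.69931626e+01,
        1.78885827e-02,  8.10593076e-03, -8.05848367e-05]), 'tool_pos': array([ 0.27939012, -0.55866149,  0.21043312]), 'orientation': array([[-6.06863213e-04,  4.47352973e-01, -8.94357283e-01],
       [ 1.00105711e-03, -8.94356727e-01, -4.47353375e-01],
       [-9.99999315e-01, -1.16678502e-03,  9.49263245e-05]]), 'wrist_force': array([ 0.9787865 , -0.64565286,  0.63442156]), 'torque': array([ 0.00594369, -0.02557737, -0.01239356]), 'opening': 0.08542025373136851}
0.011
scene {'fov_y': 48.54964253472089, 'cx': 282.92909960858464, 'cy': 209.1323582668582, 'pose': array([[ 0.32343628, -0.8066144 ,  0.49473445,  1.26455823],
       [ 0.94620739,  0.28065437, -0.16101151, -0.24638261],
       [-0.00897518,  0.52019836,  0.85399831,  1.29278849],
       [ 0.        ,  0.        ,  0.        ,  1.        ]])} 0.9957525510204082
top {'fov_y': 42.53048645213258, 'cx': 273.9077446399374, 'cy': 212.4297437773806, 'pose': array([[ 0.01506929,  0.9879107 , -0.1542899 ,  0.35229865],
       [-0.99963384,  0.01141669, -0.02453238, -0.01592954],
       [-0.02247432,  0.15460309,  0.98772101,  1.28801596],
       [ 0.        ,  0.        ,  0.        ,  1.        ]])} 0.9962585034013606
```

View pics/scene0.png

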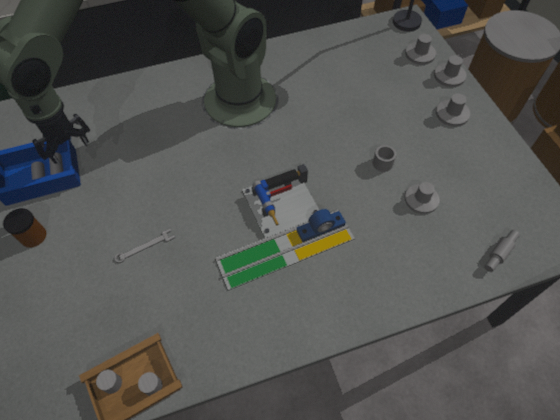

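View pics/top0.png

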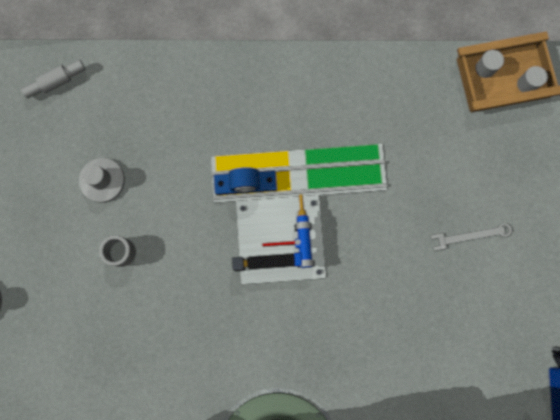

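Top view: the track lies at about (212–387, 145–200) with yellow and the blue housing on its left at (245,180). The gun is below it, with its nozzle at (301,200), trigger at (280,243) and grip at (265,263). The station's +y is therefore roughly world +y, and the push goes toward -y.

```bash
cat > h.py <<'E'
import numpy as np, cv2
from cell import optics, telemetry
def ray(n,uv):
    c=optics.camera_params(n); f=210/np.tan(np.radians(c['fov_y']/2))
    uv=np.atleast_2d(uv).astype(float)
    d=np.c_[(uv[:,0]-c['cx'])/f,-(uv[:,1]-c['cy'])/f,-np.ones(len(uv))]
    return c['pose'][:3,3], d@c['pose'][:3,:3].T
def plane(n,uv,z):
    o,d=ray(n,uv); return o+d*((z-o[2])/d[:,2])[:,None]
def pts(n,mask,depth):
    v,u=np.nonzero(mask&(depth>0)); o,d=ray(n,np.c_[u,v]); return o+d*depth[v,u][:,None]
def masks(p):
    h=cv2.cvtColor(p,cv2.COLOR_RGB2HSV); H,S,V=[h[...,i].astype(int) for i in range(3)]
    return dict(green=(H>50)&(H<75)&(S>150)&(V>60),yellow=(H>20)&(H<30)&(S>180)&(V>100),
      red=((H<6)|(H>174))&(S>150)&(V>80),blue=(H>100)&(H<125)&(S>120)&(V>40))
E
python3 - <<'E'
from h import *
for n in ("scene","top"):
    z=np.load(f"pics/{n}0.npz"); p,d=z['p'],z['d']; m=masks(p)
    for k in m:
        nn,lab,st,ce=cv2.connectedComponentsWithStats(m[k].astype(np.uint8))
        for i in range(1,nn):
            if st[i,4]<25: continue
            mm=lab==i; P=pts(n,mm,d); 
            r=cv2.minAreaRect(np.argwhere(mm)[:,::-1].astype(np.float32))
            zz=np.median(P[:,2]); 
            Q=plane(n,cv2.boxPoints(r),0.006 if k in('green','yellow') else zz)
            print(n,k,st[i].tolist(),'med3d',np.median(P,0).round(4),'zr',P[:,2].min().round(3),P[:,2].max().round(3)); print('   corners',(Q[:,:2]*1000).round(0).tolist())
E
```

```text
scene green [221, 240, 58, 32, 736] med3d [ 0.6426 -0.1541  0.0062] zr -0.004 0.016
   corners [[628.0, -241.0], [612.0, -65.0], [656.0, -64.0], [671.0, -237.0]]
scene green [228, 256, 58, 31, 590] med3d [ 0.6984 -0.1487  0.007 ] zr 0.0 0.016
   corners [[689.0, -236.0], [673.0, -61.0], [707.0, -60.0], [721.0, -233.0]]
scene yellow [287, 231, 14, 15, 124] med3d [ 0.6301 -0.0065  0.006 ] zr -0.002 0.014
   corners [[609.0, -23.0], [605.0, 9.0], [649.0, 10.0], [653.0, -21.0]]
scene yellow [295, 230, 56, 29, 582] med3d [0.6802 0.07   0.0069] zr -0.001 0.014
   corners [[670.0, -17.0], [654.0, 161.0], [691.0, 159.0], [706.0, -17.0]]
scene red [271, 184, 20, 10, 40] med3d [0.4753 0.0064 0.0596] zr 0.017 0.063
   corners [[476.0, -30.0], [468.0, 38.0], [475.0, 38.0], [483.0, -30.0]]
scene blue [422, 0, 46, 29, 960] med3d [-0.7549  1.4589 -0.4929] zr -0.591 -0.443
   corners [[-678.0, 1262.0], [-915.0, 1386.0], [-822.0, 1646.0], [-590.0, 1509.0]]
scene blue [0, 139, 80, 66, 3222] med3d [ 0.1202 -0.7629  0.0321] zr -0.003 0.346
   corners [[-15.0, -892.0], [-11.0, -617.0], [236.0, -600.0], [
[... 1478 characters left out ...]
4 0.068
   corners [[472.0, 36.0], [478.0, -30.0], [473.0, -30.0], [468.0, 36.0]]
top blue [214, 169, 62, 25, 1097] med3d [0.6198 0.0836 0.0366] zr 0.022 0.092
   corners [[646.0, 161.0], [659.0, 18.0], [604.0, 13.0], [591.0, 155.0]]
top blue [297, 216, 11, 6, 55] med3d [ 0.5312 -0.05    0.0626] zr 0.053 0.072
   corners [[536.0, -39.0], [536.0, -62.0], [525.0, -62.0], [524.0, -39.0]]
top blue [293, 228, 18, 38, 437] med3d [ 0.4648 -0.0516  0.0625] zr 0.052 0.07
   corners [[508.0, -30.0], [509.0, -69.0], [424.0, -69.0], [424.0, -31.0]]
top blue [549, 368, 11, 52, 449] med3d [ 0.1564 -0.6156  0.0267] zr 0.001 0.296
   corners [[204.0, -606.0], [204.0, -628.0], [95.0, -621.0], [95.0, -599.0]]
```

Run:
```python
from h import *
P={}
for n,(u0,v0,u1,v1) in (("scene",(205,155,365,295)),("top",(200,135,400,290))):
    z=np.load(f"pics/{n}0.npz"); p=z['p'][v0:v1,u0:u1]
    cv2.imwrite(f"pics/{n}0crop.png",cv2.resize(p[:,:,::-1],None,fx=4,fy=4,interpolation=cv2.INTER_CUBIC))
O=np.array([.634,-.0427]);yaw=np.radians(4.8);X=np.array([np.cos(yaw),np.sin(yaw)]);Y=np.array([-X[1],X[0]])
for n in ("scene","top"):
    z=np.load(f"pics/{n}0.npz"); m=masks(z['p']); Q=pts(n,np.ones(z['d'].shape,bool),z['d'])
    s=np.c_[(Q[:,:2]-O)@X,(Q[:,:2]-O)@Y,Q[:,2]]*1000
    def r(nm,c): 
        q=s[c]; print(n,nm,len(q),'med',np.median(q,0).round(1),'p2',np.percentile(q,3,axis=0).round(1),'p98',np.percentile(q,97,axis=0).round(1))
    ax,ay,az=s.T
    r('barrel',(ax>-210)&(ax<-100)&(abs(ay)<35)&(az>56)&(az<80)&~((ay>14)&(ax<-150)))
    r('nozzle',(ax>-90)&(ax<-40)&(abs(ay)<20)&(az>40)&(az<70))
    r('grip',(ax>-225)&(ax<-170)&(ay>30)&(ay<130)&(az>52)&(az<72))
    r('trig',(ax>-168)&(ax<-135)&(ay>25)&(ay<120)&(az>50)&(az<72))
    r('block',(ax>-240)&(ax<-150)&(ay>130)&(ay<185)&(az>60)&(az<80))
    r('housetop',(abs(ax)<40)&(ay>50)&(ay<190)&(az>65))
    r('foot',(abs(ax)<40)&(ay>10)&(ay<220)&(az>22)&(az<36))
```

```text
scene barrel 256 med [-155.9   -2.6   62.2] p2 [-205.7  -15.2   56.7] p98 [-104.3   13.4   67.9]
scene nozzle 62 med [-70.4  -2.7  53.5] p2 [-88.9  -9.7  46.3] p98 [-44.4   4.5  59.9]
scene grip 266 med [-189.3   78.9   61.5] p2 [-205.9   33.1   53.1] p98 [-177.4  127.1   67.8]
scene trig 71 med [-152.9   59.5   57.6] p2 [-157.9   28.8   50.5] p98 [-149.2   90.4   62.5]
scene block 73 med [-189.2  151.1   68.8] p2 [-208.1  139.    61.3] p98 [-177.   164.8   74.3]
scene housetop 303 med [  4.5 122.3  79.4] p2 [-18.5  96.9  65.8] p98 [ 24.4 154.2  87.8]
scene foot 401 med [ 8.2 93.7 29.3] p2 [-20.   53.3  23.5] p98 [ 26.2 197.2  34.9]
top barrel 558 med [-155.1    1.2   62.7] p2 [-206.6  -11.5   56.9] p98 [-103.4   13.6   68. ]
top nozzle 93 med [-70.7   1.4  53.8] p2 [-88.1  -5.   48.4] p98 [-46.3   8.6  60.1]
top grip 587 med [-195.9   79.8   62.7] p2 [-209.6   33.    57. ] p98 [-181.2  126.9   67.6]
top trig 122 med [-156.7   61.4   60.5] p2 [-160.1   27.2   52.7] p98 [-152.4   95.5   65.4]
top block 178 med [-195.3  153.4   69.5] p2 [-209.4  131.    61. ] p98 [-182.   167.2   74.7]
top housetop 557 med [ -2.5 129.   80.6] p2 [-22.9 100.4  66.6] p98 [ 19.2 159.8  87.5]
top foot 692 med [ -3.4 117.1  30.3] p2 [-24.4  57.9  24.5] p98 [ 21.5 202.2  34.9]
```

View pics/scene0crop.png

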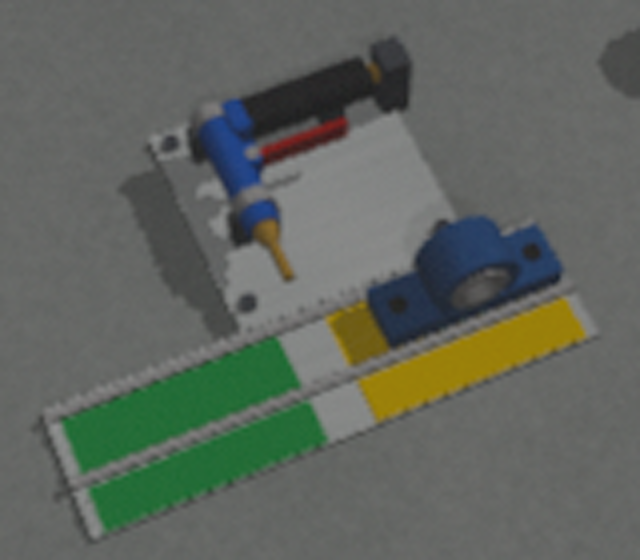

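View pics/top0crop.png

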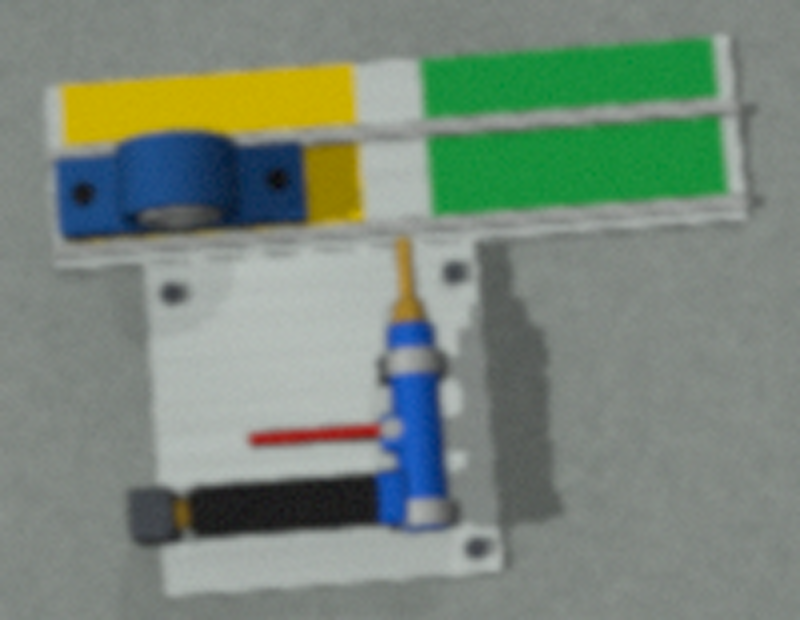

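Both views agree on the station to within a few mm: origin ≈ (0.634, -0.043), yaw ≈ 4.8°. The housing stands at station y ≈ +128, with its far end at about +203. Next I carry the tool over the track to beyond that end and shut the jaws on the way.

```bash
python3 -m handwheel '[[[0,0,3.4,17,38,0,0.3],[0,0,6.8,34,76,0,0.6],[0,0,10.2,51,114,0,1],[0,0,13.6,68,152,0,1],[0,0,17,84,189,0,1]]]' 40
python3 -m handwheel '[[[0,0,3.4,17,38,0,1],[0,0,6.8,34,76,0,1],[0,0,10.2,51,114,0,1],[0,0,13.6,68,152,0,1],[0,0,17,84,189,0,1]]]'
```

```text
time: 0.52
tool_pos: [0.3639, -0.3679, 0.2109]
orientation: [[-0.0, 0.691, -0.722], [0.0, -0.722, -0.691], [-1.0, -0.0, 0.0]]
wrist_force: [0.8, -1.4, 0.1]
opening: 0.0256
time: 0.93
tool_pos: [0.4479, -0.1789, 0.211]
orientation: [[0.0, 0.872, -0.489], [-0.0, -0.489, -0.872], [-1.0, 0.0, 0.0]]
wrist_force: [1.5, -0.5, -0.2]
opening: -0.0
```

```bash
python3 -m handwheel '[[[0,0,3.4,17,38,0,1],[0,0,6.8,34,76,0,1],[0,0,10.2,51,114,0,1],[0,0,13.6,68,152,0,1],[0,0,17,84,189,0,1]]]'
python3 -m handwheel '[[[0,0,3.4,17,38,0,1],[0,0,6.8,34,76,0,1],[0,0,10.2,51,114,0,1],[0,0,13.6,68,152,0,1],[0,0,17,83,189,0,1]]]'
python3 -m handwheel '[[[0,0,0,0,0,-35,1],[0,0,0,0,0,-70,1],[0,0,0,0,0,-105,1],[0,0,0,0,0,-135,1],[0,0,0,0,0,-150,1]]]'
```

```text
time: 1.35
tool_pos: [0.532, 0.0102, 0.211]
orientation: [[-0.0, 0.977, -0.212], [0.0, -0.212, -0.977], [-1.0, -0.0, -0.0]]
wrist_force: [1.0, -0.9, -0.2]
opening: 0.0002
time: 1.77
tool_pos: [0.6151, 0.1989, 0.2106]
orientation: [[-0.0, 0.997, 0.082], [-0.0, 0.082, -0.997], [-1.0, -0.0, 0.0]]
wrist_force: [0.4, -0.7, -0.4]
opening: 0.0001
time: 2.18
tool_pos: [0.6126, 0.1963, 0.0568]
orientation: [[-0.005, 0.997, 0.08], [-0.002, 0.08, -0.997], [-1.0, -0.005, 0.001]]
wrist_force: [0.3, -0.1, -0.2]
opening: 0.0001
```

Run:
```python
from h import *
for n,(u0,v0,u1,v1) in (("scene",(245,165,405,285)),("top",(150,100,350,250))):
    p,d=optics.capture(n); np.savez(f"pics/{n}1.npz",p=p,d=d)
    cv2.imwrite(f"pics/{n}1crop.png",cv2.resize(p[v0:v1,u0:u1,::-1],None,fx=4,fy=4,interpolation=cv2.INTER_CUBIC))
s=telemetry.get_state(); O=np.array([.634,-.0427]);yaw=np.radians(4.8);X=np.array([np.cos(yaw),np.sin(yaw)]);Y=np.array([-X[1],X[0]])
t=s['tool_pos'];print(t,(t[:2]-O)@X,(t[:2]-O)@Y,np.degrees(np.arctan2(*s['orientation'][[1,0],1])),s['time'],s['wrist_force'])
```

```text
[0.61274085 0.19640703 0.05793936] -0.001176627550907428 0.2400473627723298 4.590920385121963 2.2833 [-0.35035569 -0.59403002  0.81904658]
```

View pics/scene1crop.png

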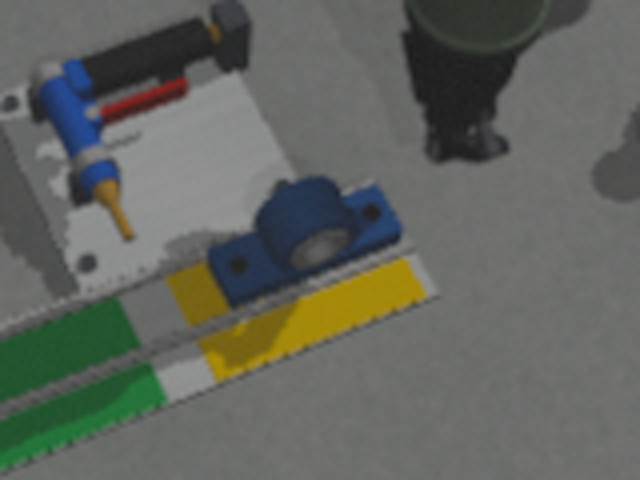

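View pics/top1crop.png

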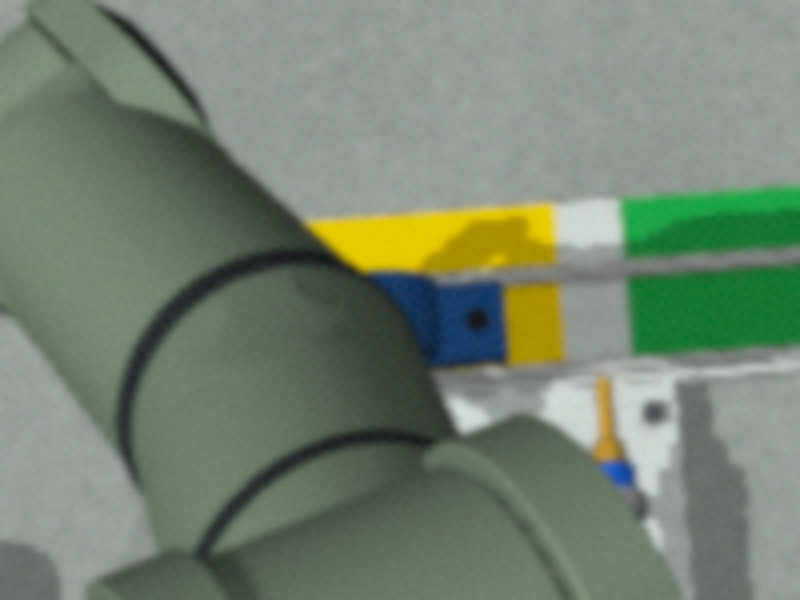

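The fingertips, at scene crop (440–505, 150), stand clear beyond the housing's far end. I lower the tool and start a gentle push.

```bash
python3 -m handwheel '[[[0,0,0,0,0,-15,1],[0,0,0,0,0,-26,1],[0,0,0,0,0,-31,1],[0,0,0,2,-8,-31,1],[0,0,0,2.5,-16,-31,1]]]'
python3 -m handwheel '[[[0,0,0,0.5,-6,0,1],[0,0,0,1,-12,0,1],[0,0,0,1.5,-18,0,1],[0,0,0,2,-24,0,1],[0,0,0,2.5,-30,0,1]]]'
```

```text
time: 2.7
tool_pos: [0.6174, 0.1807, 0.0304]
orientation: [[0.0, 0.997, 0.08], [0.0, 0.08, -0.997], [-1.0, 0.0, -0.0]]
wrist_force: [1.3, 0.3, -0.2]
opening: 0.0
time: 3.12
tool_pos: [0.6197, 0.1503, 0.0302]
orientation: [[0.0, 0.997, 0.08], [0.0, 0.08, -0.997], [-1.0, 0.0, -0.0]]
wrist_force: [-0.2, -0.8, -0.8]
opening: -0.0
```

```bash
python3 -m handwheel '[[[0,0,0,0.3,-5,-3,1],[0,0,0,0.6,-10,-3,1],[0,0,0,1,-15,-3,1]]]'
python3 - <<'E'
from h import *
for n,(u0,v0,u1,v1) in (("scene",(245,165,405,285)),):
    p,d=optics.capture(n); np.savez(f"pics/{n}2.npz",p=p,d=d)
    cv2.imwrite(f"pics/{n}2crop.png",cv2.resize(p[v0:v1,u0:u1,::-1],None,fx=4,fy=4,interpolation=cv2.INTER_CUBIC))
E
```

```text
time: 3.37
tool_pos: [0.6204, 0.1356, 0.0267]
orientation: [[-0.0, 0.997, 0.08], [-0.0, 0.08, -0.997], [-1.0, -0.0, 0.0]]
wrist_force: [-0.5, -0.1, 0.4]
opening: 0.0003
```

View pics/scene2crop.png

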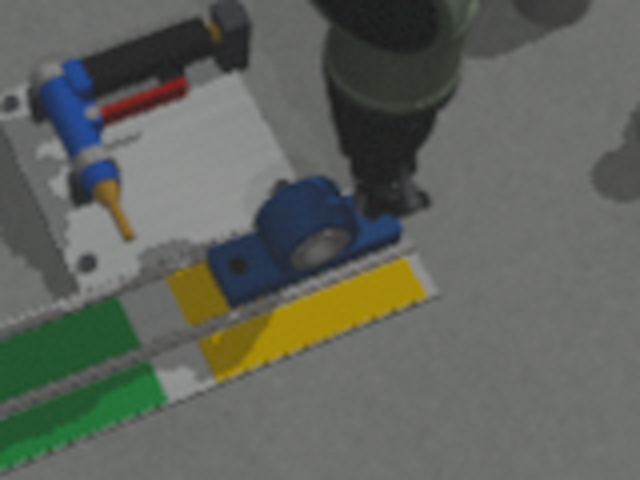

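```bash
cat >> h.py <<'E'
O=np.array([.634,-.0427]);yaw=np.radians(4.8);X=np.array([np.cos(yaw),np.sin(yaw)]);Y=np.array([-X[1],X[0]])
def S(xs,ys,z): return np.r_[O+xs*X+ys*Y,z]
def proj(n,P):
    c=optics.camera_params(n); f=210/np.tan(np.radians(c['fov_y']/2)); q=(np.asarray(P)-c['pose'][:3,3])@c['pose'][:3,:3]
    return np.array([c['cx']+f*q[0]/-q[2],c['cy']-f*q[1]/-q[2]])
def st(P): P=np.asarray(P); return np.r_[(P[:2]-O)@X,(P[:2]-O)@Y]*1000
E
python3 - <<'E'
from h import *
t=telemetry.get_state()['tool_pos']; print(st(t))
cr=lambda P:((proj('scene',P)-[245,165])*4).round(0)
print('tip',cr(t-[0,0,.011]),'tcp',cr(t),'tcp+30',cr(t+[0,0,.03]))
for e in (200,195,190,185,165,50,53,57): print(e,[cr(S(x,e/1000,.03)).tolist() for x in(-.024,.024)])
print('yellow end', [cr(S(x,.2,.006)).tolist() for x in (.034,.072)])
E
```

```text
[  1.55168476 177.48308638]
tip [359. 225.] tcp [360. 218.] tcp+30 [363. 198.]
200 [[371.0, 180.0], [399.0, 228.0]]
195 [[365.0, 182.0], [393.0, 231.0]]
190 [[360.0, 185.0], [388.0, 233.0]]
185 [[354.0, 187.0], [382.0, 235.0]]
165 [[331.0, 196.0], [359.0, 244.0]]
50 [[198.0, 247.0], [224.0, 298.0]]
53 [[202.0, 246.0], [228.0, 296.0]]
57 [[207.0, 244.0], [233.0, 294.0]]
yellow end [[402.0, 254.0], [425.0, 293.0]]
```

Run:
```python
from h import *
t=telemetry.get_state()['tool_pos']
for k,tt in ((1,np.array([.6127,.1964,.0579])),(2,t)):
    z=np.load(f"pics/scene{k}.npz"); d=z['d']; Q=pts('scene',np.ones(d.shape,bool),d)
    s=np.c_[(Q[:,:2]-O)@X,(Q[:,:2]-O)@Y,Q[:,2]]*1000; c=st(tt)
    print(k,c,((proj('scene',tt-[0,0,.011])-[245,165])*4))
    for z0 in range(30,180,10):
        q=s[(abs(s[:,0]-c[0])<80)&(abs(s[:,1]-c[1])<70)&(s[:,2]>z0)&(s[:,2]<=z0+10)&~((s[:,1]<165)&(s[:,2]<95))]
        if len(q): print(z0,len(q),q.min(0).round(0),q.max(0).round(0))
```

```text
1 [ -1.21792556 240.04378071] [431.92709127 174.0277827 ]
30 61 [-20. 171.  30.] [ 23. 200.  38.]
70 2 [ -7. 228.  79.] [ -2. 229.  79.]
80 10 [ -6. 225.  84.] [ 14. 239.  89.]
90 13 [ -4. 227.  92.] [ 16. 238.  99.]
100 12 [-12. 227. 101.] [ 14. 234. 110.]
110 5 [-10. 226. 111.] [ 12. 228. 119.]
120 28 [-24. 224. 122.] [ 30. 247. 130.]
130 35 [-40. 224. 130.] [ 39. 248. 138.]
140 31 [-49. 221. 140.] [ 43. 233. 150.]
150 33 [-56. 219. 150.] [ 60. 230. 160.]
160 55 [-63. 221. 160.] [ 64. 250. 170.]
170 49 [-55. 218. 170.] [ 62. 248. 179.]
2 [  1.55168476 177.48308638] [358.71277354 224.77885041]
30 24 [-20. 165.  30.] [ 28. 200.  36.]
50 9 [-11. 166.  52.] [ 17. 177.  60.]
60 12 [ -4. 165.  60.] [ 17. 174.  68.]
70 6 [  5. 165.  70.] [ 14. 170.  79.]
80 5 [ -1. 166.  80.] [ 13. 170.  88.]
90 22 [-29. 163.  90.] [ 31. 188.  99.]
100 29 [-35. 162. 100.] [ 43. 182. 110.]
110 19 [ -7. 160. 111.] [ 47. 174. 120.]
120 21 [-52. 159. 120.] [ 57. 172. 130.]
130 49 [-53. 160. 130.] [ 64. 190. 140.]
140 49 [  9. 158. 140.] [ 65. 187. 150.]
150 25 [ 15. 158. 150.] [ 50. 185. 159.]
160 19 [ 33. 166. 161.] [ 43. 187. 170.]
170 19 [  1. 141. 170.] [ 41. 187. 180.]
```

Run:
```python
from h import *
for k,tt in ((0,np.array([.2794,-.5587,.2104])),(1,np.array([.6127,.1964,.0579])),(2,telemetry.get_state()['tool_pos'])):
    z=np.load(f"pics/scene{k}.npz"); d=z['d']; 
    H,W=d.shape; v,u=np.nonzero(d>0); Q=pts('scene',np.ones(d.shape,bool),d); r=Q-tt
    c=(np.hypot(r[:,0],r[:,1])<.07)&(r[:,2]>-.03)&(Q[:,2]>.035)
    if k: c&=~(((Q-np.r_[O,0])[:,:2]@Y<.160))
    i=np.argsort(r[c,2])[:14]; print(k,'tip uv',proj('scene',tt-[0,0,.011]).round(0)); print(np.c_[u[c][i],v[c][i],(r[c][i]*1000).round(0)].astype(int).tolist())
    u0,v0=(proj('scene',tt)).astype(int); u0=max(u0-35,0); v0=max(v0-35,0)
    p=z['p'][v0:v0+60,u0:u0+70]; dd=d[v0:v0+60,u0:u0+70]
    img=np.hstack([cv2.resize(np.clip(p.astype(int)*2,0,255).astype(np.uint8)[:,:,::-1],None,fx=5,fy=5,interpolation=cv2.INTER_NEAREST), cv2.resize(cv2.cvtColor(np.clip((dd-1.1)*400,0,255).astype(np.uint8),cv2.COLOR_GRAY2BGR),None,fx=5,fy=5,interpolation=cv2.INTER_NEAREST)])
    cv2.imwrite(f"pics/tip{k}.png",img); print(u0,v0)
```

```text
0 tip uv [ 78. 162.]
[[86, 146, -10, 42, 35], [58, 164, 31, -39, 37], [59, 163, 29, -36, 37], [87, 145, -10, 46, 38], [83, 143, -21, 36, 38], [86, 144, -14, 44, 39], [85, 145, -11, 41, 39], [57, 163, 29, -41, 40], [86, 145, -9, 44, 40], [59, 162, 28, -35, 41], [84, 144, -14, 39, 41], [58, 163, 32, -38, 41], [82, 142, -23, 34, 41], [87, 144, -11, 47, 41]]
41 124
1 tip uv [353. 209.]
[[336, 220, 15, -62, -22], [344, 221, 28, -41, -20], [340, 219, 18, -50, -19], [351, 204, 0, -11, 21], [350, 203, -4, -12, 21], [353, 206, 11, -10, 26], [353, 205, 8, -8, 26], [352, 205, 8, -12, 28], [356, 205, 12, 0, 28], [350, 202, -3, -14, 30], [355, 206, 16, -5, 31], [354, 205, 11, -7, 31], [351, 203, 2, -13, 31], [352, 206, 13, -14, 31]]
318 171
2 tip uv [335. 221.]
[[342, 223, 23, 13, 8], [337, 219, 5, 4, 9], [343, 223, 25, 16, 9], [334, 223, 21, -14, 20], [332, 215, -5, -10, 25], [332, 216, -1, -12, 26], [333, 217, 4, -11, 28], [334, 218, 8, -9, 28], [334, 222, 22, -15, 29], [335, 218, 10, -7, 29], [333, 216, 2, -10, 30], [332, 212, -12, -8, 30], [337, 218, 13, -2, 31], [338, 218, 15, 1, 33]]
299 184
```

View pics/tip1.png

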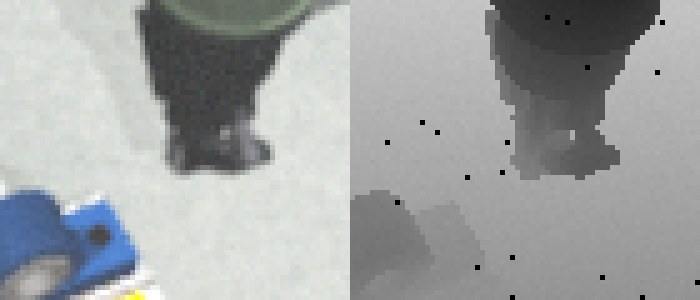

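View pics/tip2.png

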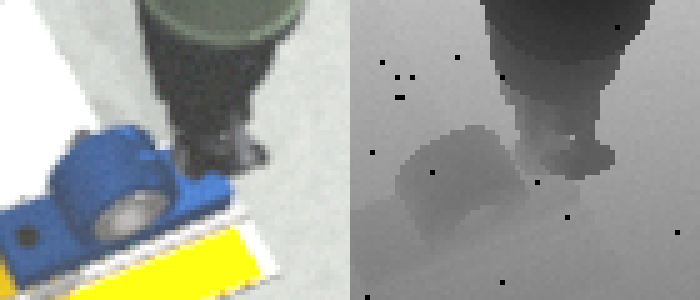

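This picture disagrees with the telemetry. The shut fingertips (pic 1 around pixel (351,204)) are about 21–28 mm above the reported TCP, when they should be 11 mm below it. The open fingertips in the first picture are also about 33 mm too high. The fingers also passed over the foot's end at y ≈ 200 without touching it. So the tips are really about 33 mm higher than nominal. I back off, lower the tool by that amount and check.

```bash
python3 -m handwheel '[[[0,0,0,-1,15,0,1],[0,0,0,-3,30,0,1],[0,0,0,-4,47,0,1],[0,0,0,-4,47,-10,1],[0,0,0,-4,47,-22,1]]]'
python3 - <<'E'
from h import *
p,d=optics.capture('scene'); np.savez("pics/scene3.npz",p=p,d=d)
s=telemetry.get_state(); tt=s['tool_pos']; print(tt,st(tt),s['wrist_force'])
v,u=np.nonzero(d>0); Q=pts('scene',np.ones(d.shape,bool),d); r=Q-tt
c=(np.hypot(r[:,0],r[:,1])<.03)&(Q[:,2]>.012)&((Q-np.r_[O,0])[:,:2]@Y>.206)
i=np.argsort(r[c,2])[:12]; print(np.c_[u[c][i],v[c][i],(r[c][i]*1000).round(0),Q[c][i,2]*1000].astype(int).tolist())
cv2.imwrite("pics/tip3.png",cv2.resize(np.clip(p[165:255,285:405,::-1].astype(int)*2,0,255).astype(np.uint8),None,fx=6,fy=6,interpolation=cv2.INTER_NEAREST))
E
```

```text
time: 3.83
tool_pos: [0.6166, 0.1859, 0.0053]
orientation: [[0.001, 0.997, 0.083], [0.002, 0.083, -0.997], [-1.0, 0.002, -0.001]]
wrist_force: [-0.4, -0.4, -0.9]
opening: 0.0
[0.61522405 0.18394706 0.00217843] [  0.25523791 227.42331114] [-2.81979673 -1.57823316 -3.10387151]
[[347, 216, 7, -10, 27, 28], [346, 213, -3, -9, 28, 30], [349, 216, 10, -5, 28, 30], [348, 216, 11, -9, 32, 33], [346, 214, 3, -12, 34, 36], [349, 215, 10, -5, 34, 36], [346, 210, -10, -7, 35, 37], [347, 215, 8, -11, 35, 37], [348, 215, 9, -8, 35, 37], [351, 216, 16, -1, 36, 38], [346, 212, -1, -11, 39, 41], [348, 214, 8, -8, 39, 41]]
```

View pics/tip3.png

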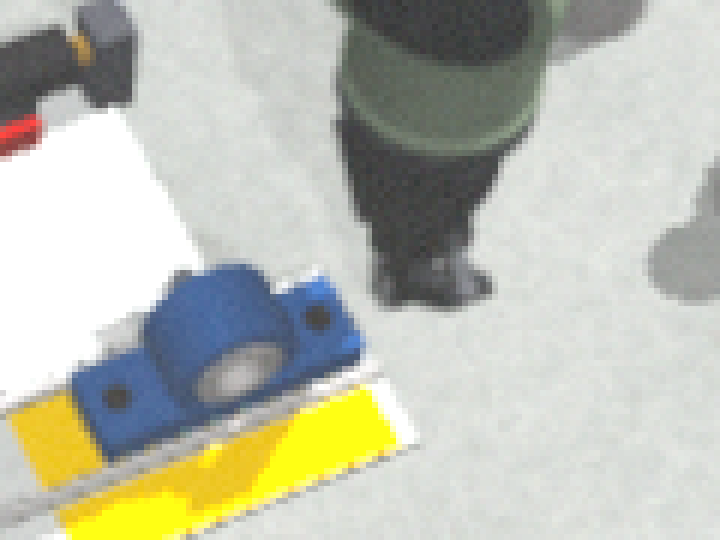

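The tips are really about 26 mm above the bench here although the reported TCP z is 2 mm, so an offset of about 33–35 mm holds. I lower 9 mm more and push slowly, watching the force.

```bash
python3 -m handwheel '[[[0,0,0,0,0,-5,1],[0,0,0,0,0,-9,1],[0,0,0,0,0,-9,1],[0,0,0,0.5,-6,-9,1],[0,0,0,1,-12,-9,1]]]'
python3 -m handwheel '[[[0,0,0,0.5,-5,0,1],[0,0,0,1,-10,0,1],[0,0,0,1.5,-15,0,1],[0,0,0,2,-20,0,1],[0,0,0,2,-25,0,1]]]'
```

```text
time: 4.3
tool_pos: [0.6178, 0.1707, -0.0037]
orientation: [[0.0, 0.997, 0.08], [0.0, 0.08, -0.997], [-1.0, 0.0, -0.0]]
wrist_force: [-0.3, 9.4, -1.5]
opening: 0.0001
time: 4.72
tool_pos: [0.6198, 0.146, -0.0037]
orientation: [[0.001, 0.997, 0.08], [0.001, 0.08, -0.997], [-1.0, 0.001, -0.001]]
wrist_force: [-0.5, 5.8, 1.1]
opening: -0.0004
```

```bash
python3 -m handwheel '[[[0,0,0,0.5,-7,0,1],[0,0,0,1,-15,0,1],[0,0,0,1.5,-23,0,1],[0,0,0,2,-31,0,1],[0,0,0,2.5,-39,0,1]]]'
python3 -m handwheel '[[[0,0,0,0.5,-8,0,1],[0,0,0,1.5,-16,0,1],[0,0,0,2,-24,0,1],[0,0,0,2.5,-31,0,1],[0,0,0,3,-38,0,1]]]'
python3 -m handwheel '[[[0,0,0,0.3,-4,0,1],[0,0,0,0.6,-8,0,1],[0,0,0,1,-11,0,1],[0,0,0,1,-13,0,1],[0,0,0,1,-13,0,1]]]'
python3 - <<'E'
from h import *
for n,(u0,v0,u1,v1) in (("scene",(235,165,375,270)),("top",(210,120,370,240))):
    p,d=optics.capture(n); np.savez(f"pics/{n}4.npz",p=p,d=d)
    cv2.imwrite(f"pics/{n}4.png",cv2.resize(np.clip(p[v0:v1,u0:u1,::-1].astype(int)*1.5,0,255).astype(np.uint8),None,fx=5,fy=5,interpolation=cv2.INTER_CUBIC))
t=telemetry.get_state(); print(st(t['tool_pos']),t['wrist_force'])
E
```

```text
time: 5.13
tool_pos: [0.6223, 0.1069, -0.0037]
orientation: [[0.001, 0.997, 0.08], [0.001, 0.08, -0.997], [-1.0, 0.001, -0.001]]
wrist_force: [0.1, 5.5, 1.5]
opening: -0.0002
time: 5.55
tool_pos: [0.6253, 0.0689, -0.0037]
orientation: [[0.001, 0.997, 0.08], [0.001, 0.08, -0.997], [-1.0, 0.001, -0.001]]
wrist_force: [0.1, 4.7, 0.8]
opening: -0.0003
time: 5.97
tool_pos: [0.6263, 0.0557, -0.0038]
orientation: [[0.0, 0.997, 0.079], [0.0, 0.079, -0.997], [-1.0, 0.0, -0.0]]
wrist_force: [0.8, 3.1, 2.2]
opening: -0.0002
[ 0.46867134 98.68307225] [0.84870125 2.78684247 1.61150759]
```

View pics/scene4.png

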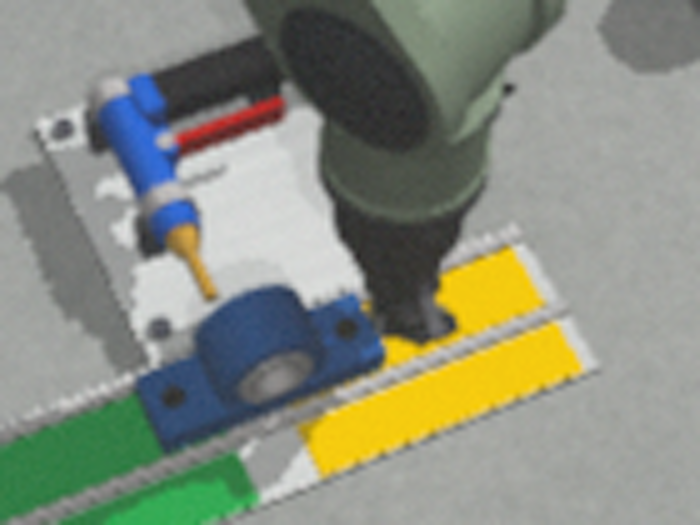

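View pics/top4.png

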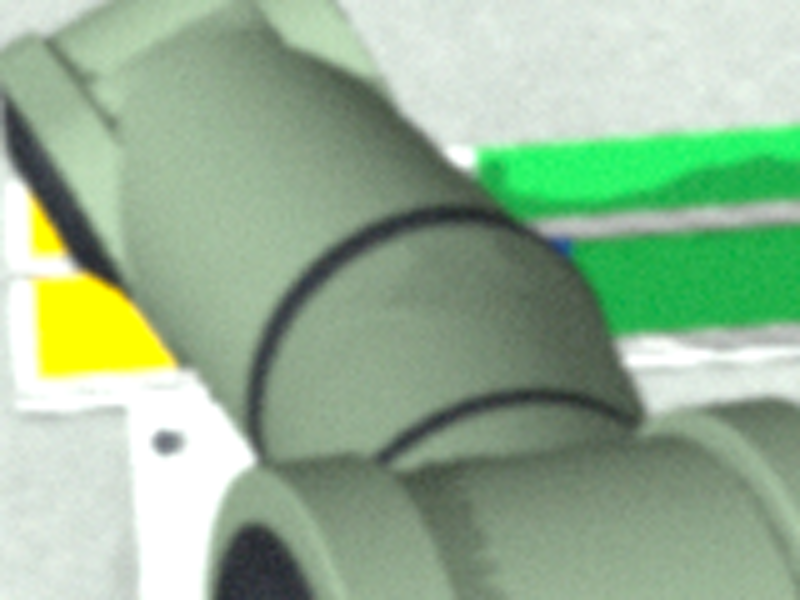

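Run:
```python
from h import *
def c(u,v): return (235+u/5-.4,165+v/5-.4)
for nm,uv,z in (('farL',(358,293),.03),('farR',(384,340),.03),('nearL',(137,378),.03),('nearRtop',(163,425),.03),('nearRbot',(165,452),.012),('bore',(275,378),.049),('nozzletip',(210,295),.049)):
    print(nm,st(plane('scene',c(*uv),z)[0]).round(1))
z=np.load('pics/scene4.npz'); d=z['d'];m=masks(z['p'])['blue']; Q=pts('scene',m,d); s=np.c_[(Q[:,:2]-O)@X,(Q[:,:2]-O)@Y,Q[:,2]]*1000
h=s[abs(s[:,0])<40]; f=h[(h[:,2]>20)&(h[:,2]<36)]; t=h[h[:,2]>78]
print(np.percentile(f,[1,3,97,99],axis=0).round(1), t.mean(0), len(t))
```

```text
farL [-21.3  88.4]
farR [15.4 88.9]
nearL [-22.  -60.2]
nearRtop [ 13.9 -58. ]
nearRbot [ 22.7 -61.1]
bore [21.2 12.7]
nozzletip [-47.4  -0.4]
[[-21.4 -60.3  23.1]
 [-20.4 -59.   24.6]
 [ 22.9  82.7  34. ]
 [ 24.3  84.3  34.8]] [ 0.99642202  8.40888258 82.93424794] 138
```

The housing sits at station y ≈ +13 by its ends and its bore, and the nozzle tip measures y ≈ -0.4. I push 13 mm more, back off and check with the arm clear.

```bash
python3 -m handwheel '[[[0,0,0,0.3,-4,0,1],[0,0,0,0.6,-8,0,1],[0,0,0,1,-11,0,1],[0,0,0,1,-13,0,1],[0,0,0,1,-13,0,1]]]'
python3 -m handwheel '[[[0,0,0,0,6,0,1],[0,0,0,-1,16,0,1],[0,0,0,-1,16,25,0.7],[0,0,0,-1,16,65,0.3],[0,0,0,-1,16,105,0]]]'
python3 - <<'E'
from h import *
for n,(u0,v0,u1,v1) in (("scene",(235,165,375,270)),("top",(210,120,370,240))):
    p,d=optics.capture(n); np.savez(f"pics/{n}5.npz",p=p,d=d)
    cv2.imwrite(f"pics/{n}5.png",cv2.resize(np.clip(p[v0:v1,u0:u1,::-1].astype(int)*1.5,0,255).astype(np.uint8),None,fx=5,fy=5,interpolation=cv2.INTER_CUBIC))
t=telemetry.get_state(); print(st(t['tool_pos']),t['tool_pos'],t['wrist_force'])
z=np.load('pics/scene5.npz'); d=z['d'];m=masks(z['p'])['blue']; Q=pts('scene',m,d); s=np.c_[(Q[:,:2]-O)@X,(Q[:,:2]-O)@Y,Q[:,2]]*1000
h=s[abs(s[:,0])<40]; f=h[(h[:,2]>20)&(h[:,2]<36)]; t=h[h[:,2]>78]
print(np.percentile(f,[1,3,97,99],axis=0).round(1), t.mean(0), len(t))
E
```

```text
time: 6.48
tool_pos: [0.6272, 0.0428, -0.0039]
orientation: [[0.0, 0.997, 0.08], [0.0, 0.08, -0.997], [-1.0, 0.0, -0.0]]
wrist_force: [0.4, 2.9, 0.9]
opening: 0.0001
time: 6.9
tool_pos: [0.6248, 0.0601, 0.1013]
orientation: [[-0.003, 0.997, 0.081], [-0.0, 0.081, -0.997], [-1.0, -0.003, 0.0]]
wrist_force: [0.9, -1.2, 0.9]
opening: 0.0361
[  3.4295325  103.31618195] [0.62877223 0.06054081 0.10692133] [ 1.63949297  0.68026394 -0.14005301]
[[-22.3 -73.9  24.3]
 [-20.7 -72.5  25. ]
 [ 22.3  69.4  33.8]
 [ 23.6  70.2  34.9]] [ 1.15955091 -2.13440143 82.75970001] 158
```

View pics/scene5.png

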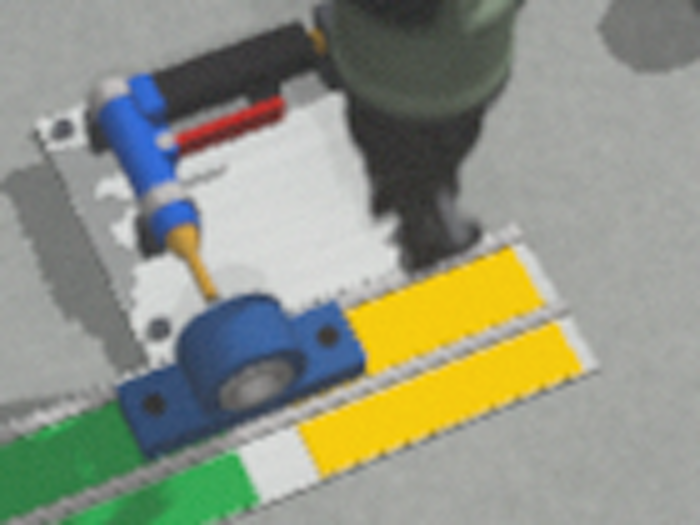

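Run:
```python
from h import *
def c(u,v): return (235+u/5-.4,165+v/5-.4)
for nm,uv,z in (('farL',(342,303),.03),('farR',(366,350),.03),('nearL',(119,387),.03),('nearRtop',(144,436),.03),('bore',(257,386),.049),('nozzletip',(210,296),.049)):
    print(nm,st(plane('scene',c(*uv),z)[0]).round(1))
for n in ('scene','top'):
  print(n,[(proj(n,S(x,0,.049)).round(1)).tolist() for x in (-.045,-.09)])
```

```text
farL [-18.8  76.3]
farR [17.2 75.8]
nearL [-20.8 -72.6]
nearRtop [ 16.  -71.3]
bore [21.7  0.6]
nozzletip [-46.7  -0.7]
scene [[277.0, 224.2], [271.3, 212.7]]
top [[300.4, 194.4], [301.9, 213.4]]
```

View pics/top5.png

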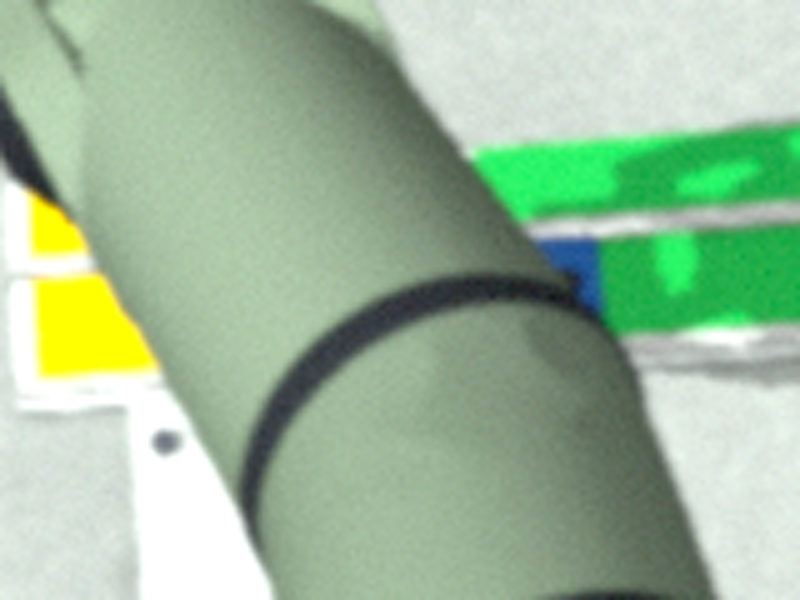

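The scene view gives a bore at y ≈ +0.6, a foot running from -72 to +76 and a nozzle at -0.6. The pusher's stop position gives about -0.2. So the bore is aligned to about 1–2 mm. Next I carry the open gripper over the trigger and grip.

```bash
python3 -m handwheel '[[[0,0,0,-25,-8,15,0],[0,0,0,-60,-16,15,0],[0,0,0,-97,-25,15,0],[0,0,0,-134,-34,15,0],[0,0,0,-168,-43,15,0]]]'
python3 -m handwheel '[[[0,0,0,-15,-4,0,0],[0,0,0,-15,-4,-20,0],[0,0,0,-15,-4,-40,0],[0,0,0,-15,-4,-40,0]]]'
python3 - <<'E'
from h import *
for n,(u0,v0,u1,v1) in (("scene",(225,145,365,250)),("top",(210,160,370,280))):
    p,d=optics.capture(n); np.savez(f"pics/{n}6.npz",p=p,d=d)
    cv2.imwrite(f"pics/{n}6.png",cv2.resize(np.clip(p[v0:v1,u0:u1,::-1].astype(int)*1.5,0,255).astype(np.uint8),None,fx=5,fy=5,interpolation=cv2.INTER_CUBIC))
t=telemetry.get_state(); print(st(t['tool_pos']),t['tool_pos'],t['wrist_force'],t['opening'],t['time'])
z=np.load('pics/scene6.npz'); d=z['d'];Q=pts('scene',np.ones(d.shape,bool),d); s=np.c_[(Q[:,:2]-O)@X,(Q[:,:2]-O)@Y,Q[:,2]]*1000
h=s[(s[:,2]>76)&(s[:,0]<-60)&(s[:,0]>-270)&(abs(s[:,1]-70)<60)]
for z0 in range(75,190,8):
    q=h[(h[:,2]>=z0)&(h[:,2]<z0+8)]
    if len(q): print(z0,len(q),q.min(0).round(),q.max(0).round())
E
```

```text
time: 7.42
tool_pos: [0.4557, 0.0161, 0.1159]
orientation: [[-0.001, 0.997, 0.08], [-0.001, 0.08, -0.997], [-1.0, -0.001, 0.001]]
wrist_force: [-0.2, 0.3, -0.8]
opening: 0.0855
time: 7.75
tool_pos: [0.4415, 0.0122, 0.0739]
orientation: [[-0.003, 0.997, 0.08], [-0.0, 0.08, -0.997], [-1.0, -0.003, 0.0]]
wrist_force: [-0.8, -0.4, -1.7]
opening: 0.0853
[-185.93019776   71.14531184] [0.4427686  0.01263756 0.07604665] [ 0.07256212 -0.13700565  0.90968937] 0.08538464705867416 7.85
99 1 [-230.   64.  105.] [-230.   64.  105.]
107 9 [-235.   59.  108.] [-134.   71.  113.]
115 16 [-237.   58.  115.] [-129.   76.  122.]
123 13 [-234.   57.  123.] [-129.   71.  130.]
131 7 [-234.   58.  131.] [-138.   66.  136.]
139 2 [-229.   58.  140.] [-137.   61.  141.]
147 3 [-139.   57.  149.] [-131.   59.  152.]
155 29 [-145.   56.  155.] [-110.   80.  163.]
163 23 [-157.   54.  163.] [-112.   80.  171.]
171 25 [-162.   52.  171.] [-113.   81.  179.]
179 32 [-181.   52.  179.] [-111.   86.  187.]
187 38 [-170.   51.  188.] [-113.   87.  195.]
```

View pics/scene6.png

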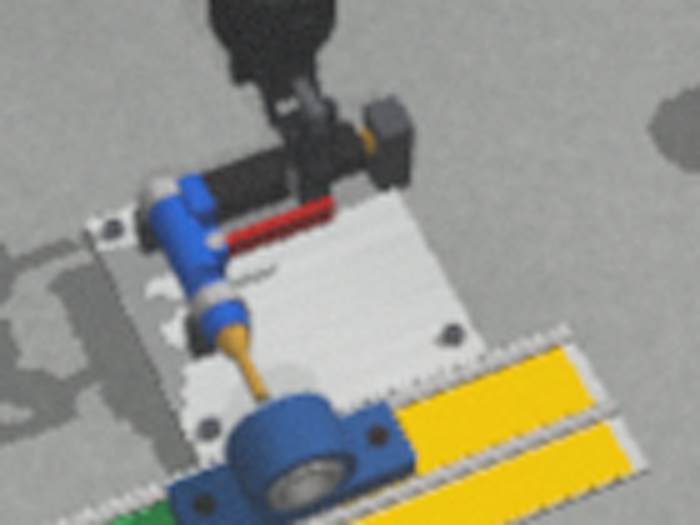

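View pics/top6.png

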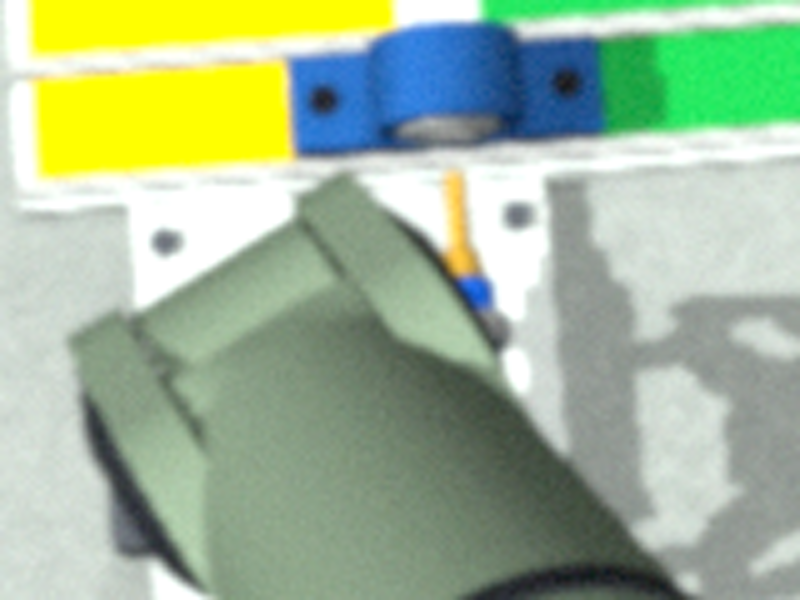

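The gripper straddles the trigger and grip: fingers run from -235 to -129 mm, and the trigger and grip occupy -210 to -152. The top view shows the bore in line with the nozzle (columns 449 and about 452). Next I descend.

```bash
python3 -m handwheel '[[[0,0,0,0,0,-20,0],[0,0,0,0,0,-40,0],[0,0,0,0,0,-55,0],[0,0,0,0,0,-62,0],[0,0,0,0,0,-62,0]]]'
python3 -m handwheel '[[[0,0,0,0,0,-6,0],[0,0,0,0,0,-12,0],[0,0,0,-3,0,-12,0],[0,0,0,-3,0,-12,0]]]'
python3 - <<'E'
from h import *
for n,(u0,v0,u1,v1) in (("scene",(225,145,365,250)),):
    p,d=optics.capture(n); np.savez(f"pics/{n}7.npz",p=p,d=d)
    cv2.imwrite(f"pics/{n}7.png",cv2.resize(np.clip(p[v0:v1,u0:u1,::-1].astype(int)*1.8,0,255).astype(np.uint8),None,fx=5,fy=5,interpolation=cv2.INTER_CUBIC))
t=telemetry.get_state(); print(st(t['tool_pos']),t['tool_pos'],t['wrist_force'],t['opening'],t['time'])
E
```

```text
time: 8.27
tool_pos: [0.4429, 0.0124, 0.0137]
orientation: [[-0.001, 0.997, 0.08], [-0.0, 0.08, -0.997], [-1.0, -0.001, 0.0]]
wrist_force: [-0.6, 0.2, -0.0]
opening: 0.0858
time: 8.6
tool_pos: [0.4396, 0.012, 0.0021]
orientation: [[-0.0, 0.997, 0.08], [-0.0, 0.08, -0.997], [-1.0, -0.0, 0.0]]
wrist_force: [0.8, 0.3, -0.1]
opening: 0.0851
[-188.88235568   70.74585514] [0.43986022 0.01199247 0.00226055] [ 0.43076977 -0.44660981  0.22203419] 0.08541192542525369 8.65
```

View pics/scene7.png

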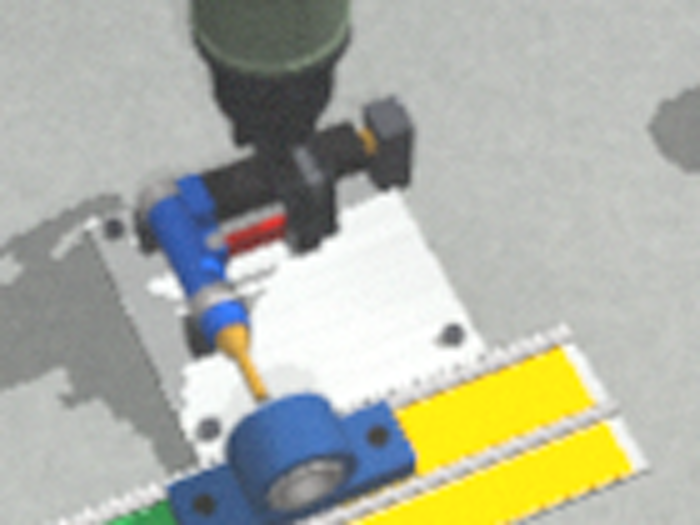

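The front finger stands in front of the trigger at crop (315,215), with red visible behind it. Squeezing now.

```bash
python3 -m handwheel '[[[0,0,0,0,0,0,0.15],[0,0,0,0,0,0,0.3],[0,0,0,0,0,0,0.45],[0,0,0,0,0,0,0.6],[0,0,0,0,0,0,0.6]]]' 30
python3 -m handwheel '[[[0,0,0,0,0,0,0.7],[0,0,0,0,0,0,0.7],[0,0,0,0,0,0,0.7],[0,0,0,0,0,0,0.7],[0,0,0,0,0,0,0.7]]]' 30
python3 - <<'E'
from h import *
for n,(u0,v0,u1,v1) in (("scene",(225,145,365,250)),):
    p,d=optics.capture(n); np.savez(f"pics/{n}8.npz",p=p,d=d)
    cv2.imwrite(f"pics/{n}8.png",cv2.resize(np.clip(p[v0:v1,u0:u1,::-1].astype(int)*1.8,0,255).astype(np.uint8),None,fx=5,fy=5,interpolation=cv2.INTER_CUBIC))
t=telemetry.get_state(); print(st(t['tool_pos']),t['tool_pos'],t['wrist_force'],t['opening'],t['time'])
E
```

```text
time: 9.07
tool_pos: [0.4404, 0.0121, 0.0026]
orientation: [[0.001, 0.997, 0.08], [-0.0, 0.08, -0.997], [-1.0, 0.001, 0.0]]
wrist_force: [-3.4, 0.7, 15.7]
opening: 0.0429
time: 9.48
tool_pos: [0.4404, 0.0121, 0.0026]
orientation: [[0.001, 0.997, 0.08], [-0.0, 0.08, -0.997], [-1.0, 0.001, 0.0]]
wrist_force: [-3.6, 1.3, 15.3]
opening: 0.0428
[-188.34298681   70.84174112] [0.44038967 0.01213315 0.00261338] [-2.94589528  1.66210626 15.93554501] 0.04273198753554368 9.5333
```

View pics/scene8.png

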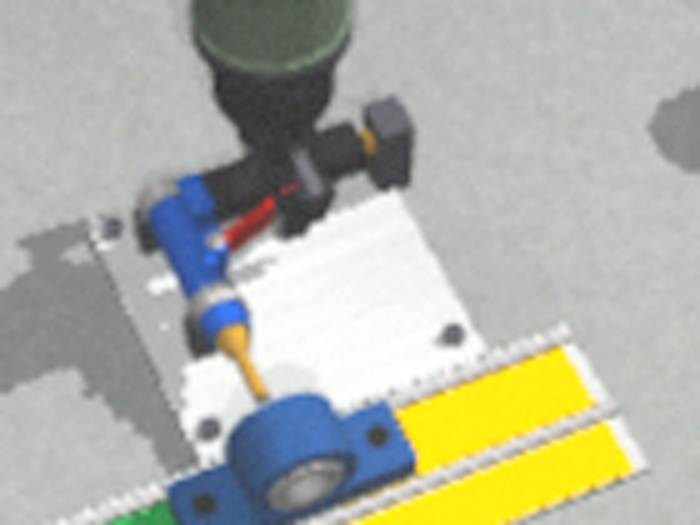

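```bash
python3 -m handwheel '[[[0,0,0,0,0,0,0.8],[0,0,0,0,0,0,0.8],[0,0,0,0,0,0,0.8]]]' 60
python3 - <<'E'
from h import *
t=telemetry.get_state(); print(t['opening'],t['wrist_force'])
def ang(p):
    m=masks(p)['red']; m[:, :260]=0; m[:,320:]=0; m[:165]=0;m[215:]=0
    v,u=np.nonzero(m); q=plane('scene',np.c_[u,v],.06); s=np.c_[(q[:,:2]-O)@X,(q[:,:2]-O)@Y]*1000
    vx,vy,x0,y0=cv2.fitLine(s.astype(np.float32),cv2.DIST_HUBER,0,.01,.01).ravel()
    return len(u),np.arctan2(-vx,vy) if vy>0 else np.arctan2(vx,-vy),(x0,y0),s.min(0),s.max(0)
for k in (0,5,7,8): print(k,ang(np.load(f"pics/scene{k}.npz")['p']))
p,d=optics.capture('scene'); print(ang(p))
E
```

```text
time: 9.78
tool_pos: [0.44, 0.0121, 0.0028]
orientation: [[0.0, 0.997, 0.08], [-0.0, 0.08, -0.997], [-1.0, 0.0, 0.001]]
wrist_force: [-7.4, 0.5, 25.5]
opening: 0.0422
0.04221710006754448 [-7.40870583  0.48659562 25.50720171]
0 (40, np.float32(0.027455525), (np.float32(-153.61673), np.float32(60.076916)), array([-158.45621333,   25.13821274]), array([-150.326414 ,   94.2148784]))
5 (43, np.float32(0.032490447), (np.float32(-153.52176), np.float32(59.795815)), array([-158.45621333,   25.13821274]), array([-149.79343377,   94.2148784 ]))
7 (18, np.float32(-0.033417895), (np.float32(-152.76158), np.float32(43.805534)), array([-156.04657492,   25.13821274]), array([-149.9467783 ,   60.16511601]))
8 (16, np.float32(0.3581489), (np.float32(-162.78798), np.float32(43.957535)), array([-170.18583135,   26.61539089]), array([-154.57841996,   60.46864408]))
(15, np.float32(0.41028696), (np.float32(-163.12047), np.float32(44.09429)), array([-170.18583135,   26.61539089]), array([-154.57841996,   60.46864408]))
```

The trigger is at its stop: the red edge measures about 0.36–0.41 rad against 0.03 at rest (few pixels), and doubling the grip force closed the jaws only 0.6 mm further. I hold on well past a second, then release.

```bash
python3 -m handwheel '[[[0,0,0,0,0,0,0.8],[0,0,0,0,0,0,0.8],[0,0,0,0,0,0,0.8],[0,0,0,0,0,0,0.8],[0,0,0,0,0,0,0.8]]]'
python3 -m handwheel '[[[0,0,0,0,0,0,0.8],[0,0,0,0,0,0,0.8],[0,0,0,0,0,0,0.8],[0,0,0,0,0,0,0.8],[0,0,0,0,0,0,0.8]]]'
python3 -m handwheel '[[[0,0,0,0,0,0,0.3],[0,0,0,0,0,0,0.1],[0,0,0,0,0,0,0],[0,0,0,0,0,0,0],[0,0,0,0,0,0,0]]]' 40
python3 -m handwheel '[[[0,0,0,2,0,0,0],[0,0,0,3,0,15,0],[0,0,0,3,0,45,0],[0,0,0,3,0,80,0],[0,0,0,3,0,110,0]]]'
python3 - <<'E'
from h import *
for n,(u0,v0,u1,v1) in (("scene",(225,145,365,250)),):
    p,d=optics.capture(n); np.savez(f"pics/{n}9.npz",p=p,d=d)
    cv2.imwrite(f"pics/{n}9.png",cv2.resize(np.clip(p[v0:v1,u0:u1,::-1].astype(int)*1.8,0,255).astype(np.uint8),None,fx=5,fy=5,interpolation=cv2.INTER_CUBIC))
t=telemetry.get_state(); print(st(t['tool_pos']),t['tool_pos'],t['wrist_force'],t['opening'],t['time'])
E
```

```text
time: 10.25
tool_pos: [0.4399, 0.0121, 0.0027]
orientation: [[0.0, 0.997, 0.08], [-0.0, 0.08, -0.997], [-1.0, 0.0, 0.001]]
wrist_force: [-6.8, 1.7, 25.4]
opening: 0.0419
time: 10.67
tool_pos: [0.44, 0.0121, 0.0027]
orientation: [[0.0, 0.997, 0.08], [-0.0, 0.08, -0.997], [-1.0, 0.0, 0.0]]
wrist_force: [-6.9, 0.9, 25.4]
opening: 0.0421
time: 11.08
tool_pos: [0.4398, 0.0119, 0.002]
orientation: [[-0.0, 0.997, 0.079], [-0.0, 0.079, -0.997], [-1.0, -0.0, 0.0]]
wrist_force: [1.0, -0.5, -1.2]
opening: 0.0855
time: 11.5
tool_pos: [0.4426, 0.0122, 0.1136]
orientation: [[-0.001, 0.997, 0.08], [0.0, 0.08, -0.997], [-1.0, -0.001, -0.0]]
wrist_force: [0.2, -0.4, 0.8]
opening: 0.0857
[-183.86371885   70.7659399 ] [0.44485958 0.01243243 0.11801666] [5.71666991 0.66812311 7.49815003] 0.08539361199337672 11.55
```

View pics/scene9.png

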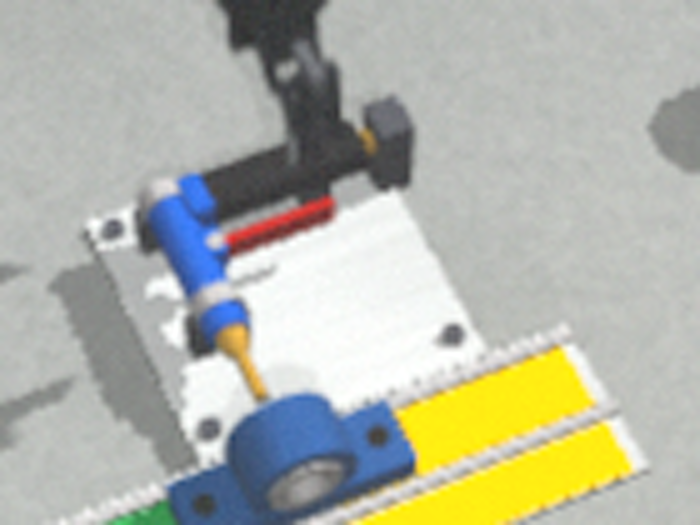

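The trigger is back at rest, with its red tip at crop (330,208), and the housing has not moved. Now back behind the housing for the second push.

```bash
python3 -m handwheel '[[[0,0,0,37,10,5,0.4],[0,0,0,74,20,5,0.8],[0,0,0,111,31,5,1],[0,0,0,148,41,5,1],[0,0,0,182,50,5,1]]]'
python3 -m handwheel '[[[0,0,0,0,0,-38,1],[0,0,0,0,0,-75,1],[0,0,0,0,0,-103,1],[0,0,0,0,0,-120,1],[0,0,0,0,0,-120,1]]]'
python3 - <<'E'
from h import *
for n,(u0,v0,u1,v1) in (("scene",(225,165,365,270)),):
    p,d=optics.capture(n); np.savez(f"pics/{n}10.npz",p=p,d=d)
    cv2.imwrite(f"pics/{n}10.png",cv2.resize(np.clip(p[v0:v1,u0:u1,::-1].astype(int)*1.8,0,255).astype(np.uint8),None,fx=5,fy=5,interpolation=cv2.INTER_CUBIC))
t=telemetry.get_state(); print(st(t['tool_pos']),t['tool_pos'],t['wrist_force'],t['opening'],t['time'])
E
```

```text
time: 11.97
tool_pos: [0.6269, 0.0624, 0.1169]
orientation: [[-0.0, 0.997, 0.079], [-0.0, 0.079, -0.997], [-1.0, -0.0, 0.0]]
wrist_force: [0.2, -0.6, 0.4]
opening: 0.0255
time: 12.38
tool_pos: [0.6226, 0.0617, -0.0069]
orientation: [[-0.006, 0.997, 0.08], [-0.001, 0.08, -0.997], [-1.0, -0.006, 0.0]]
wrist_force: [-0.3, 0.0, 0.1]
opening: 0.0002
[ -1.38247877 105.1687202 ] [ 0.62382208  0.0619842  -0.00456031] [ 0.23842561 -0.4404752   0.75708035] -8.982738249261835e-05 12.4333
```

View pics/scene10.png

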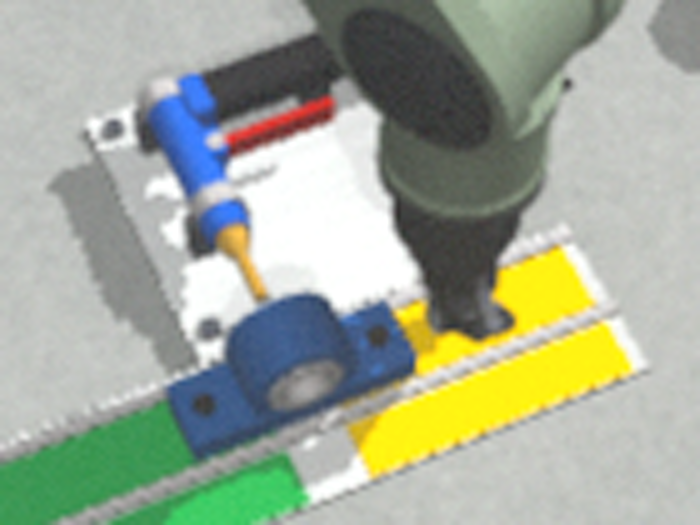

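The shut fingers stand behind the housing's end, at crop (470,320), with the housing at (295,375). I push about 129 mm from here.

```bash
python3 -m handwheel '[[[0,0,0,1,-8,0,1],[0,0,0,2.5,-14,0,1],[0,0,0,3,-20,0,1],[0,0,0,3.5,-26,0,1],[0,0,0,4,-34,0,1]]]'
python3 -m handwheel '[[[0,0,0,0.5,-8,0,1],[0,0,0,1.5,-16,0,1],[0,0,0,2,-24,0,1],[0,0,0,2.5,-32,0,1],[0,0,0,3.5,-40,0,1]]]'
python3 -m handwheel '[[[0,0,0,0.5,-8,0,1],[0,0,0,1.5,-16,0,1],[0,0,0,2,-24,0,1],[0,0,0,2.5,-32,0,1],[0,0,0,3,-38,0,1]]]'
python3 - <<'E'
from h import *
for n,(u0,v0,u1,v1) in (("scene",(205,185,345,290)),):
    p,d=optics.capture(n); np.savez(f"pics/{n}11.npz",p=p,d=d)
    cv2.imwrite(f"pics/{n}11.png",cv2.resize(np.clip(p[v0:v1,u0:u1,::-1].astype(int)*1.8,0,255).astype(np.uint8),None,fx=5,fy=5,interpolation=cv2.INTER_CUBIC))
t=telemetry.get_state(); print(st(t['tool_pos']),t['tool_pos'],t['wrist_force'],t['opening'],t['time'])
E
```

```text
time: 12.85
tool_pos: [0.6301, 0.029, -0.0014]
orientation: [[0.003, 0.997, 0.08], [0.002, 0.08, -0.997], [-1.0, 0.003, -0.002]]
wrist_force: [0.4, 9.4, 5.2]
opening: 0.0001
time: 13.27
tool_pos: [0.6337, -0.0114, -0.0014]
orientation: [[0.003, 0.997, 0.08], [0.002, 0.08, -0.997], [-1.0, 0.003, -0.002]]
wrist_force: [-0.2, 7.3, 5.6]
opening: 0.0002
time: 13.68
tool_pos: [0.6369, -0.0498, -0.0014]
orientation: [[0.003, 0.997, 0.08], [0.002, 0.08, -0.997], [-1.0, 0.003, -0.001]]
wrist_force: [1.5, 7.2, 4.6]
opening: 0.0003
[ 2.16621718 -8.86748894] [ 0.63690063 -0.05135513 -0.00150215] [2.5421874  7.80491808 5.59559928] -1.5946983017861314e-05 13.7333
```

View pics/scene11.png

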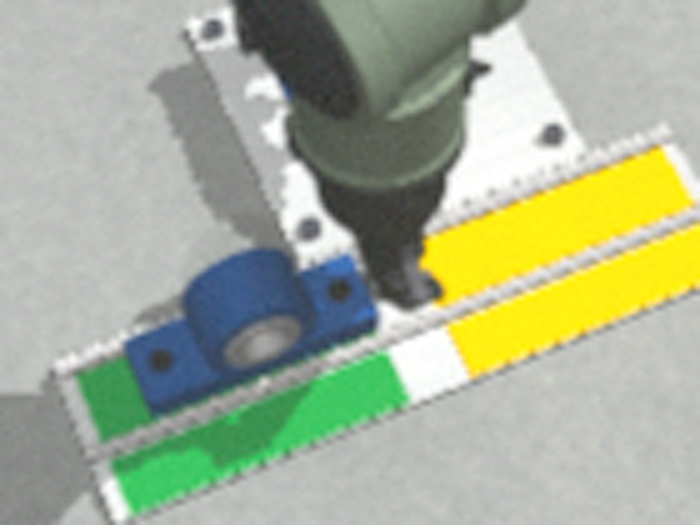

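```bash
python3 -m handwheel '[[[0,0,0,0.3,-4,0,1],[0,0,0,0.6,-8,0,1],[0,0,0,0.9,-11,0,1],[0,0,0,1,-14,0,1],[0,0,0,1,-15,0,1]]]'
python3 -m handwheel '[[[0,0,0,0,0,0,1],[0,0,0,-0.5,8,0,1],[0,0,0,-1,20,0,1],[0,0,0,-1,20,30,1],[0,0,0,-1,20,70,1]]]'
python3 -m handwheel '[[[0,0,0,0,20,40,1],[0,0,0,-10,55,70,1],[0,0,0,-25,95,70,1],[0,0,0,-40,135,70,1],[0,0,0,-55,175,70,1]]]'
python3 -m handwheel '[[[0,0,0,-10,35,0,1],[0,0,0,-20,70,0,1],[0,0,0,-20,70,0,1],[0,0,0,-20,70,0,1]]]'
python3 - <<'E'
from h import *
for n,(u0,v0,u1,v1) in (("scene",(205,155,365,275)),("top",(200,125,400,275))):
    p,d=optics.capture(n); np.savez(f"pics/{n}12.npz",p=p,d=d)
    cv2.imwrite(f"pics/{n}12.png",cv2.resize(np.clip(p[v0:v1,u0:u1,::-1].astype(int)*1.5,0,255).astype(np.uint8),None,fx=4,fy=4,interpolation=cv2.INTER_CUBIC))
    m=masks(p)['blue']; Q=pts(n,m,d); s=np.c_[(Q[:,:2]-O)@X,(Q[:,:2]-O)@Y,Q[:,2]]*1000
    h=s[abs(s[:,0])<40]; f=h[(h[:,2]>20)&(h[:,2]<36)]; print(n,np.percentile(f,[1,3,97,99],axis=0).round(1).tolist())
t=telemetry.get_state(); print(st(t['tool_pos']),t['tool_pos'],t['wrist_force'],t['opening'],t['time'])
E
```

```text
time: 14.15
tool_pos: [0.638, -0.0646, -0.0015]
orientation: [[0.003, 0.997, 0.08], [0.002, 0.08, -0.997], [-1.0, 0.003, -0.001]]
wrist_force: [2.8, 8.4, 3.0]
opening: -0.0
time: 14.57
tool_pos: [0.6333, -0.0432, 0.0654]
orientation: [[-0.005, 0.997, 0.082], [0.001, 0.082, -0.997], [-1.0, -0.005, -0.001]]
wrist_force: [0.9, 0.3, 1.0]
opening: -0.0001
time: 14.98
tool_pos: [0.5831, 0.1229, 0.1382]
orientation: [[0.002, 0.997, 0.079], [-0.0, 0.079, -0.997], [-1.0, 0.002, 0.0]]
wrist_force: [-0.5, 0.2, 0.6]
opening: 0.0002
time: 15.32
tool_pos: [0.5628, 0.1939, 0.1374]
orientation: [[0.0, 0.996, 0.084], [0.0, 0.084, -0.996], [-1.0, 0.0, -0.0]]
wrist_force: [0.6, -1.2, 0.2]
opening: -0.0001
scene [[-21.2, -181.2, 23.3], [-20.4, -179.8, 24.8], [22.9, -37.4, 34.5], [23.5, -36.0, 35.3]]
top [[-25.7, -178.2, 23.5], [-25.0, -176.7, 25.6], [17.9, -35.7, 35.0], [19.2, -34.5, 35.9]]
[-50.32134046 238.41995541] [0.56390468 0.190673   0.13706559] [-0.09734445  0.52116875 -0.23279027] 9.604122572776032e-05 15.4167
```

View pics/scene12.png

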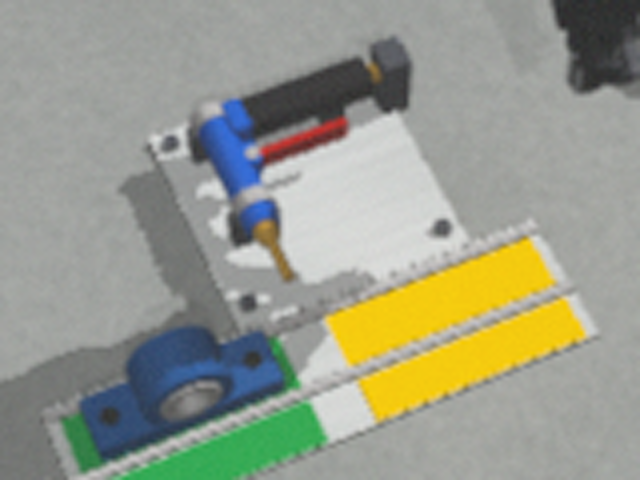

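View pics/top12.png

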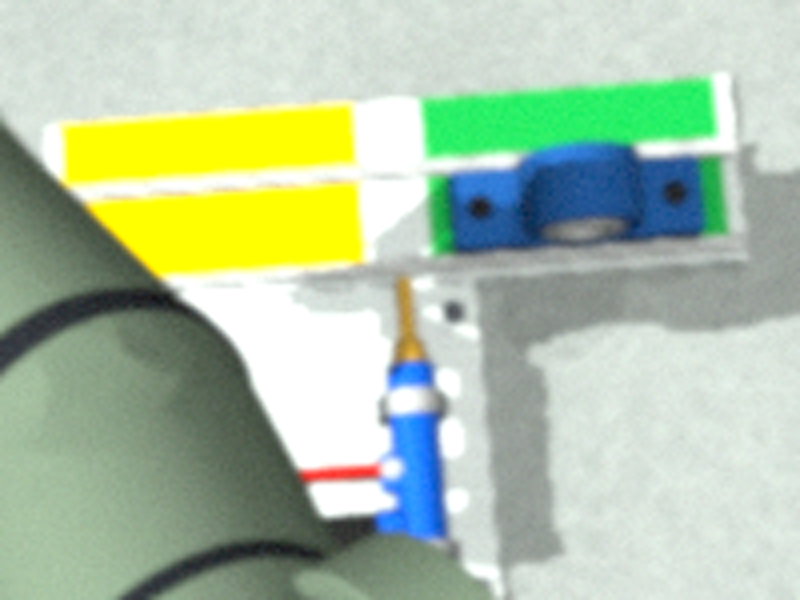

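Green shows beyond both ends of the housing (top crop columns 430–450 and 705–725). Its ends run from about -35 to -181 mm, so its centre is at about -108 against the pad's -110. The gun is at rest and the arm is clear. Handing in.

```bash
python3 -c "
from cell import env
print(env.finish_job())"
```

```text
the job is handed in; nothing more can be done
None
```

I handed the job in at about 15.4 s of the 58 s allowed; no verdict is reported.

- **Alignment:** I pushed the housing along the track until its bore was in front of the nozzle. The two views and the pusher's stop position agree to about 2 mm, and I then backed off so the housing stood free.
- **Trigger:** I squeezed it against the grip with the jaws to its stop and held it about 1.6 s (t ≈ 9.0–10.7 s), then released it. The jaws stopped at 42–43 mm, and doubling the grip force closed them only 0.6 mm more. The next picture showed the trigger back at rest and the housing unmoved.
- **Final position:** The last pictures show the housing standing in the track with green visible past both ends. Its centre is at about -108 mm, against -110 for the pad and a limit of ±15 mm. The gripper was shut and clear of everything.
- **Bystanders:** I never went near the hub, wrench or sleeve, but I did not re-measure them at the end.

**Checks that disagreed:**
- **Fingertip height:** The cameras showed the fingertips about 30–35 mm higher than the reported TCP implied. My first lowering therefore passed over the housing's foot without touching it. I worked from the camera heights after that.
- **Trigger angle:** The reading in the picture while squeezed was 0.36–0.41 rad, above the 0.30 stop. Only about 15 pixels were visible, so I put that down to noise. An upward wrist force of 15–25 N also appeared during the squeeze; I took it to be friction from the pads swinging forward.

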